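# Calibrate the bench scale at the candy packing table

## Robot

A 6-joint arm with a two-finger parallel gripper is mounted at the origin on the work surface. World frame = base frame: x ahead of the robot, y to its left, z up, the work surface at z = 0. Lengths are in mm, angles in rad, forces in N, time in s.
With the tool pointing down it reaches from about 300 to 775 mm from the base axis. Payload 14.6 kg.
Tool frame: the origin (TCP) lies midway between the tips of the shut fingers; the grasp point (between the pads) lies behind it (manip.grip_depth is the z of the grasp point in the tool frame, in mm); z points along the fingers, y is the line along which they close (so a half turn about z gives the same grasp; the last joint's range is limited). The gripper opens to 94 mm and grips with 3 to 60 N. Pads are 16 mm wide; open, the fingers measure 119 mm over their backs; the gripper's body (75 mm by 177 mm) begins 78 mm behind the grasp point.
Start: joints at [1.085, 0.3, 1.521, -0, 1.321, -0.067], TCP at [223.662, 502.459, 205.446] pointing down, gripper open.
Joint ranges: [-3.03, 3.03], [-0.79, 2.21], [0.23, 2.52], [-1.04, 4.18], [0, 3.07], [-2.55, 2.55]. Speed limits (rad/s): [2.22, 2.22, 2.57, 3.14, 3.14, 3.14].

## Interface

Orientations are given as [roll, pitch, yaw] about the fixed x, y, z axes, in that order (R = Rz(yaw) Ry(pitch) Rx(roll)).
In Python, from cell import manip gives the robot as it stands.
- The arm moves only by the shell command python3 nudge.py FILE [OPENING] [FORCE], which reads ROWS from the file FILE. ROWS is 1 to 5 rows, one to a line, with the numbers parted by commas; each row has 6 numbers: dx, dy, dz in mm, then a rotation vector rx, ry, rz in rad; each row is the pose to reach, as a shift and turn from the pose commanded when the command began, along the tool's axes at that moment; what a row does not reach only later rows make up. A row lasts 1/10 s, in which the tool goes at most 50 mm and 0.15 rad, less where a joint would pass 70% of its speed; a pose out of reach is approached as far as the arm can. OPENING is the finger opening in mm, set as the command begins (- or left out keeps the last). The fingers move at their own pace and stop on an object; FORCE is the grip in N (left out, the last holds). Time passes only in rows, so rows that do not move let the fingers close. It prints the time, the measured TCP pose, the force, the opening and the grip force at its end. Input that does not fit is refused with a message, and nothing moves.
- manip.read_state(): the state, without advancing time (a new reading comes with each control period).
- manip.camera(name): name is "scene" or "top" or "wrist"; returns (picture, depth): 420x560x3 uint8, red, green, blue; 420x560 float32, mm along the optical axis (not along the pixel's ray), 0 where there is no reading.
- manip.camera_info(name): a dict with "K" (3x3 intrinsics, pixels), "rvec" (rotation vector, rad) and "tvec" (3), from world to camera coordinates, as OpenCV has them; the wrist camera has in their place "mount" (4x4, takes a point from camera to tool coordinates, whose origin is the TCP and whose axes are the flange's). Camera axes: x right, y down, z forward; pixel columns grow to the right and rows downward; lengths in mm; the calibration is good to about 2 mm. A picture is of the moment at which its call begins: read the wrist's pose just before it. camera_info takes no time and is no camera call.
- manip.sign_off(): hands the job in; it is judged then, once.
The state is a dict: "clock": time; "joints": joint angles; "qd": joint speeds; "effort": joint torques, N m; "eef_pos": TCP position; "eef_rot": TCP orientation; "wrist_force": force on the tool from outside, world axes, zero at the start; "moment": the same for the moment, N m; "finger_gap": finger opening in mm; "finger_force": force on a finger pad.
Only numpy, scipy, OpenCV 4.12 (cv2) and the standard library are available. Lean on these libraries where they do the work, as an engineer would, in place of code of your own. Each camera call takes 0.05 s, during which the arm holds its last target. There are 200 camera calls.

## Task

Calibrate the white bench scale: take the orange-lidded jar, set it upright wholly on the scale's round pan and, still gripping it, press it down until the pan is fully depressed, then let go so that the pan springs back up with the jar standing on it. Then draw the yellow stylus from its grey block, reach its steel tip through the orange-ringed hole in the scale's console and push the recessed red button fully down with it; finish while still gripping the stylus and holding the button down, the jar still standing on the pan. Leave the other jar, the tape rings, the bottles and the cup where they are.

Things in the scene. Friction and masses are not known exactly. Their poses are not given: they have to be found in the camera images.
- scale: white bench scale, fixed, 240 x 150 mm; origin at the centre of its underside on the bench; its x points from the console (robot side) to the pan, z up. Console: 84 mm of its length, top 50 mm above the bench, with a dark display at its right half (scale -y) and the ringed hole at its left half (scale +y). The housing under the pan is 40 mm high.
- hole (a point): centre of the mouth of the service hole, level with the console's top (50 mm above the bench); a vertical round hole 16 mm across inside a thin orange ring, 78 mm from the scale's origin along scale -x and 42 mm along scale +y. The top of the red button lies 18 mm below the mouth.
- pan_top (a point): centre of the top face of the scale's round aluminium pan, 124 mm across, 8 mm thick; 60 mm above the bench when up, 50 mm from the scale's origin along scale +x; it goes down with the pan
- pan (a joint): travel of the pan, straight down: 0 = up, 0.008 m = fully depressed against its stop. Sprung: it begins to move at about 5.8 N (so the jar's weight alone does not sink it), takes about 12 N when fully down, and comes back up when let go
- button (a joint): travel of the recessed red button (14 mm across), straight down: 0 = up, 0.005 m = fully down against its stop. Sprung: about 1.2 N to start, about 4.2 N fully down; it comes back up when let go
- jar: closed white plastic jar with an ORANGE lid and a yellow label, 52 mm across up to 66 mm, lid 48 mm across, 85 mm tall overall, about 0.28 kg; origin at the centre of its underside, z up. It stands on the bench at the start.
- holder: grey block, fixed, 60 (its x) x 80 (its y) x 45 mm tall; origin at the centre of its underside; one vertical hole through its middle, 9 mm across, where the stylus stands
- stylus: stylus standing upright in the block, 45 g: a steel shaft 6 mm across and 40 mm long below a square yellow handle 16 x 16 mm, 80 mm long with a black end; 120 mm overall. Origin at the tip of the shaft, z up along the stylus to the handle; x and y are square to the handle's flats. The handle's foot rests on the block's top, so the tip starts 5 mm above the bench.
- stylus_tip (a point): tip of the stylus's steel shaft (the body's origin)
- spare_jar: white jar with a BLUE lid and blue label, otherwise the twin of the orange-lidded jar (52 mm across, 85 mm tall). A bystander; origin at the centre of its underside.
- tape_white: white tape ring lying flat, 96 mm across, 24 mm tall. A bystander; origin at the centre of its underside.
- tape_yellow: yellow tape ring lying flat, 90 mm across, 18 mm tall. A bystander; origin at the centre of its underside.
- bottle_orange: orange bottle, 60 mm across, 120 mm tall. A bystander; origin at the centre of its underside.
- beaker: clear plastic cup, 76 mm across, 90 mm tall. A bystander; origin at the centre of its underside.
- bottle_dark: black bottle, 54 mm across, 130 mm tall. A bystander; origin at the centre of its underside.

How it is judged:
By the outcome, as a careful person would: the job done as asked, in the order asked, and still so for the second after the job is handed in, while the arm keeps its last pose, push and grip.
It also fails if it takes over 56 s, if anything falls off the work surface, if the arm or the gripper's body presses on something with over 40 N, if the wrist force passes 120 N, or if a joint passes its speed limit or range.

## Working session

There is one attempt and no reset: what is moved stays moved. The work goes in short steps, Python scripts to look and compute and a shell command to move; the robot and the scene stay as the last step left them, time stands still between calls to the robot, and variables do not carry over. Pictures are saved under pics/ and viewed, at most 11 in all, crops included, and the job is handed in when it is done.

```bash
ls; mkdir -p pics; cat > h.py <<'E'
import numpy as np, cv2
from cell import manip
def cam(name):
    s=manip.read_state(); im,d=manip.camera(name); i=manip.camera_info(name); K=np.array(i["K"])
    if name=="wrist":
        from scipy.spatial.transform import Rotation as R
        T=np.eye(4);T[:3,:3]=R.from_euler('xyz',s["eef_rot"]).as_matrix();T[:3,3]=s["eef_pos"]
        C=T@np.array(i["mount"])
    else:
        M=np.eye(4);M[:3,:3]=cv2.Rodrigues(np.array(i["rvec"],float))[0];M[:3,3]=np.ravel(i["tvec"]);C=np.linalg.inv(M)
    return im,d,K,C
def plane(K,C,uv,z):
    uv=np.atleast_2d(uv).astype(float)
    r=(C[:3,:3]@np.linalg.inv(K)@np.c_[uv,np.ones(len(uv))].T).T
    t=(z-C[2,3])/r[:,2:]
    return C[:3,3]+t*r
def cloud(d,K,C):
    v,u=np.indices(d.shape); p=np.stack([(u-K[0,2])/K[0,0]*d,(v-K[1,2])/K[1,1]*d,d],-1)
    return p@C[:3,:3].T+C[:3,3]
def tri(a,b):
    # a,b: (K,C,uv)
    o=[];D=[]
    for K,C,uv in(a,b):
        r=C[:3,:3]@np.linalg.inv(K)@np.r_[uv,1.];D.append(r/np.linalg.norm(r));o.append(C[:3,3])
    A=np.c_[D[0],-D[1]];t=np.linalg.lstsq(A,o[1]-o[0],rcond=None)[0]
    p,q=o[0]+t[0]*D[0],o[1]+t[1]*D[1]
    return (p+q)/2,np.linalg.norm(p-q)
E
python3 - <<'E'
from h import *
print(manip.read_state(),manip.grip_depth)
for n in("scene","top","wrist"):
    im,d,K,C=cam(n); cv2.imwrite(f"pics/{n}0.png",im[...,::-1]); np.savez(f"{n}0.npz",im=im,d=d,K=K,C=C); print(n,C.round(2).tolist(),K[0,0])
E
```

```text
cell.py
nudge.py
pics
{'clock': 0.0, 'joints': array([ 1.08542168e+00,  3.00461212e-01,  1.52159380e+00,  4.09731221e-05,
        1.32070136e+00, -6.65679436e-02]), 'qd': array([-6.50197058e-04, -9.63968933e-04, -4.23075735e-04,  3.99098068e-04,
        3.88380390e-04, -1.79411260e-05]), 'effort': array([-7.49063183e-04, -5.31810093e+01, -3.52744353e+01,  7.07768602e-02,
        2.43422430e-02, -9.95453934e-05]), 'eef_pos': array([223.52023389, 502.23895009, 204.88637732]), 'eef_rot': array([-3.14043415e+00, -1.17007976e-04,  2.72277572e+00]), 'wrist_force': array([-0.36669227,  0.13791151,  0.14180269]), 'moment': array([-0.01254279,  0.00572577,  0.03067209]), 'finger_force': 0.0, 'finger_gap': 93.98119274186014} -18.8
scene [[-0.79, 0.4, -0.46, 1101.71], [0.61, 0.53, -0.58, 608.88], [0.01, -0.74, -0.67, 847.11], [0.0, 0.0, 0.0, 1.0]] 454.97490717607144
top [[0.01, -0.99, 0.13, 347.1], [-1.0, -0.01, -0.0, -86.35], [0.0, -0.13, -0.99, 1584.97], [0.0, 0.0, 0.0, 1.0]] 511.9846407000781
wrist [[0.41, 0.89, 0.21, 161.42], [0.91, -0.4, -0.1, 529.87], [-0.0, 0.24, -0.97, 382.59], [0.0, 0.0, 0.0, 1.0]] 318.29933326798727
```
View pics/top0.png

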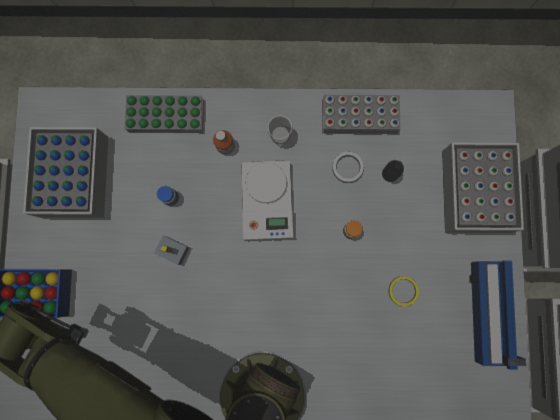

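View pics/scene0.png

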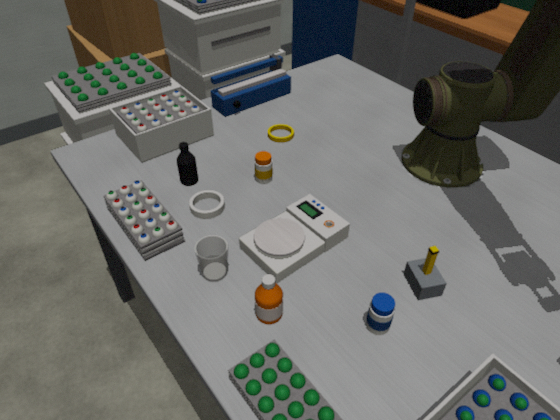

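The top view shows the scale (pan 266,182; ring 253,225), the orange-lidded jar at (353,229) and the stylus block at (172,250). The scene view shows the jar lid at (263,158), the ring at (329,224) and the stylus at (431,260).

```bash
cat > m.py <<'E'
from h import *
T=np.load("top0.npz");S=np.load("scene0.npz")
def blob(N,box,f):
    u0,u1,v0,v1=box; im=N["im"][v0:v1,u0:u1]; hsv=cv2.cvtColor(im,cv2.COLOR_RGB2HSV); m=f(hsv).astype(np.uint8)
    n,l,st,c=cv2.connectedComponentsWithStats(m); k=1+np.argmax(st[1:,4]); 
    cs=max(cv2.findContours((l==k).astype(np.uint8),0,1)[0],key=cv2.contourArea)
    r=cv2.minAreaRect(cs); return c[k]+[u0,v0],st[k,4],(np.array(r[0])+[u0,v0],r[1],r[2])
org=lambda h:(h[...,0]<16)&(h[...,1]>130)&(h[...,2]>90)
yel=lambda h:(h[...,0]>=18)&(h[...,0]<35)&(h[...,1]>130)&(h[...,2]>90)
a=blob(T,(335,370,212,245),org);b=blob(S,(245,285,145,170),org);print("lid",a,b)
print(tri((T["K"],T["C"],a[0]),(S["K"],S["C"],b[0])), plane(T["K"],T["C"],a[0],85))
a=blob(T,(245,262,216,234),org);b=blob(S,(320,340,215,235),org);print("ring",a[:2],b[:2])
print(tri((T["K"],T["C"],a[0]),(S["K"],S["C"],b[0])), plane(T["K"],T["C"],a[0],50),plane(S["K"],S["C"],b[0],50))
# pan by depth/white top: print cloud heights
for nm,N in(("T",T),("S",S)):
    P=cloud(N["d"],N["K"],N["C"]); z=P[...,2]; x=P[...,0];y=P[...,1]
    for lo,hi in((53,66),):
        m=((z>lo)&(z<hi)).astype(np.uint8); n,l,st,c=cv2.connectedComponentsWithStats(m)
        for k in range(1,n):
            if st[k,4]>300: q=P[l==k]; (cx,cy),r=cv2.minEnclosingCircle(q[:,:2].astype(np.float32)); print(nm,lo,c[k],st[k,4],q.mean(0),cx,cy,r)
    m=(z>43)&(z<66); 
a=blob(T,(150,190,235,268),yel);b=blob(S,(420,445,240,285),yel);print("sty",a,b)
print("grey bench z", np.median(cloud(T["d"],T["K"],T["C"])[300:340,300:380,2]))
for nm,u,v in(("top",10,0),):
    o=[cv2.resize(N["im"][v0:v1,u0:u1],None,fx=6,fy=6,interpolation=cv2.INTER_CUBIC) for N,(u0,u1,v0,v1) in((T,(150,200,230,270)),(T,(235,300,212,252)),(S,(400,450,235,305)))]
    H=max(x.shape[0] for x in o); cv2.imwrite("pics/c.png",np.hstack([cv2.copyMakeBorder(x,0,H-x.shape[0],0,4,0) for x in o])[:600,:1000,::-1])
E
python3 m.py
```

```text
lid (array([353.81382979, 228.12765957]), np.int32(188), (array([353.50000191, 227.99999809]), (14.849241256713867, 14.849241256713867), 45.0)) (array([262.59016393, 161.37704918]), np.int32(61), (array([262.20742416, 160.69432354]), (15.529234886169434, 7.401167392730713), 7.594643592834473))
(array([ 492.73164593, -270.68130083,   62.22787684]), np.float64(0.906049496751632)) [[ 490.89251597 -268.22303096   85.        ]]
ring (array([254.125, 225.125]), np.int32(8)) (array([332.5, 224.5]), np.int32(2))
(array([498.6532884 ,  31.7446276 ,  45.81160118]), np.float64(10.119535250839457)) [[501.66609188  27.71721498  50.        ]] [[498.44738278  38.51193437  50.        ]]
T 53 [265.835      181.95166667] 1200 [632.11861689  -6.47529686  60.22598062] 632.9752807617188 -6.684804916381836 62.5245361328125
S 53 [222.36827195  42.51274788] 353 [  123.69540272 -1077.56511767    59.29670136] 60.591529846191406 -1196.20654296875 268.6414794921875
S 53 [164.74772036 133.10638298] 329 [ 646.85038284 -579.4241049    59.57540085] 618.8905029296875 -655.0845336914062 162.3946990966797
S 53 [279.39281046 236.27124183] 1530 [635.12135579  -2.39144119  59.84834204] 633.4389038085938 -6.292805194854736 63.568424224853516
sty (array([163.43478261, 248.08695652]), np.int32(23), (array([163.40000153, 248.19999886]), (4.472135543823242, 4.472135543823242), 26.56505012512207)) (array([430.70526316, 264.2       ]), np.int32(95), (array([430.80000019, 264.10000038]), (4.743415832519531, 22.452171325683594), 18.434947967529297))
grey bench z 0.880137896884662
```

```bash
cat >> h.py <<'E'
from scipy.spatial.transform import Rotation as R
def go(x,y,z,yaw=None):
    s=manip.read_state();p=s["eef_pos"];M=R.from_euler('xyz',s["eef_rot"])
    if yaw is None: yaw=s["eef_rot"][2]
    t=R.from_euler('xyz',[np.pi,0,yaw])
    print("t",round(s["clock"],2),"pos",p.round(1),"rot",s["eef_rot"].round(3),"-> shift",M.inv().apply(np.array([x,y,z])-p).round(1),"rv",(M.inv()*t).as_rotvec().round(3))
E
python3 - <<'E'
from h import *
T=np.load("top0.npz")
P=cloud(T["d"],T["K"],T["C"]);x,y,z=P[...,0],P[...,1],P[...,2]
def reg(u0,u1,v0,v1,lo,hi):
    b=np.zeros(z.shape,bool);b[v0:v1,u0:u1]=1
    q=P[b&(z>lo)&(z<hi)]; r=cv2.minAreaRect(q[:,:2].astype(np.float32)); print(len(q),q.mean(0).round(1),np.round(np.r_[r[0],r[1],r[2]],1)); return q
reg(335,370,212,245,75,95)
reg(150,195,232,270,38,55);reg(150,195,232,270,105,140)
q=reg(235,300,155,245,36,70)
W=np.load("wrist0.npz");print(manip.camera_info("wrist")["mount"])
go(330,330,205,yaw=None)
E
```

```text
208 [ 491.5 -267.9   85.1] [ 491.5 -267.7   45.5   46.2   19.8]
478 [426.8 277.3  45.8] [427.3 279.2  82.   60.1  65.2]
43 [427.1 277.3 122.9] [427.4 278.2  16.5  16.   72.8]
3661 [578.4  -9.1  51.5] [582.6  -8.6 239.8 149.6   2.7]
[[-4.49897696e-04 -9.71923754e-01 -2.35295589e-01  6.79845320e+01]
 [ 9.99999766e-01 -5.58619847e-04  3.95410337e-04 -2.19656170e-01]
 [-5.15749485e-04 -2.35295356e-01  9.71923777e-01 -1.77644434e+02]
 [ 0.00000000e+00  0.00000000e+00  0.00000000e+00  1.00000000e+00]]
t 0.15 pos [223.6 502.3 205. ] rot [-3.141 -0.     2.723] -> shift [-1.673e+02 -1.141e+02  1.000e-01] rv [-0.001 -0.     0.   ]
```

View pics/c.png

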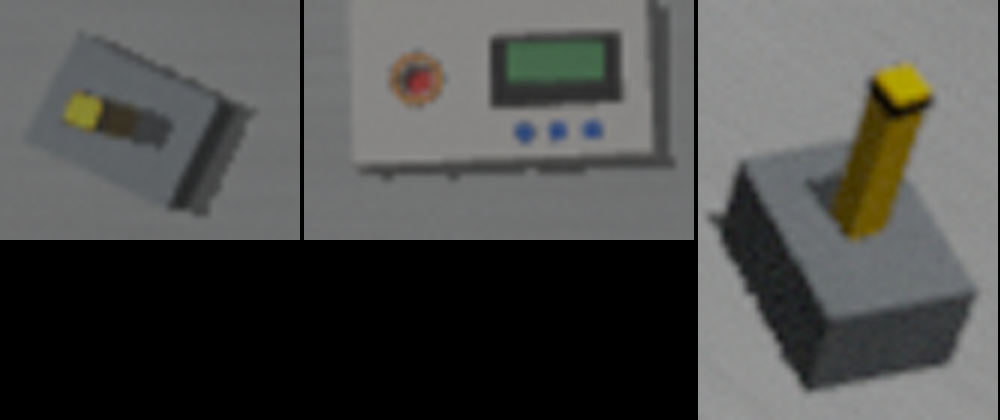

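The crop shows the stylus leaning on nothing at the block's centre, and the red button inside its ring at about top-view (254,225). Depth is consistent with the stated heights. I'm going to the jar.

```bash
python3 -c "
from h import *
go(491.5,-267.8,205,np.pi/2)"
```

```text
t 0.15 pos [223.6 502.3 205. ] rot [-3.141 -0.     2.723] -> shift [-5.579e+02 -5.946e+02  5.000e-01] rv [-1.000e-03  0.000e+00  1.152e+00]
```

```bash
for i in 1 2 3; do echo '-171,-182,0,0,0,0
-171,-182,0,0,0,0
-171,-182,0,0,0,0
-171,-182,0,0,0,0
-171,-182,0,0,0,0' > mv.in && python3 nudge.py mv.in 94 ; done
echo '-45,-49,0,0,0,0.75
-45,-49,0,0,0,0.75
-45,-49,0,0,0,0.75
-45,-49,0,0,0,0.75
-45,-49,0,0,0,0.75' > mv.in && python3 nudge.py mv.in
echo '0,0,0,0,0,0.402
0,0,0,0,0,0.402
0,0,0,0,0,0.402
0,0,0,0,0,0.402' > mv.in && python3 nudge.py mv.in
cat > jar.py <<'E'
from h import *
im,d,K,C=cam("wrist"); cv2.imwrite("pics/w1.png",im[...,::-1])
P=cloud(d,K,C);z=P[...,2];hsv=cv2.cvtColor(im,cv2.COLOR_RGB2HSV)
m=(hsv[...,0]<16)&(hsv[...,1]>130)&(z>78)&(z<95)
q=P[m];print(len(q),q.mean(0),cv2.minEnclosingCircle(q[:,:2].astype(np.float32)))
go(491.5,-267.8,26,np.pi/2)
E
python3 jar.py
```

```text
clock: 0.65
eef_pos: [305.9, 264.8, 205.3]
eef_rot: [3.142, 0.0, 2.723]
wrist_force: [1.0, 0.3, 0.0]
finger_gap: 93.8
finger_force: 0.0
clock: 1.15
eef_pos: [388.2, 28.7, 205.6]
eef_rot: [3.141, 0.001, 2.723]
wrist_force: [1.4, 0.9, -1.0]
finger_gap: 94.2
finger_force: 0.0
clock: 1.65
eef_pos: [470.5, -207.2, 205.3]
eef_rot: [3.142, -0.0, 2.722]
wrist_force: [0.5, 0.7, 0.8]
finger_gap: 93.7
finger_force: 0.0
clock: 2.15
eef_pos: [491.3, -268.2, 205.0]
eef_rot: [-3.141, -0.001, 1.966]
wrist_force: [0.8, -0.8, 0.0]
finger_gap: 93.9
finger_force: 0.0
clock: 2.55
eef_pos: [491.4, -268.0, 205.2]
eef_rot: [-3.141, -0.0, 1.569]
wrist_force: [-0.6, 0.6, -0.2]
finger_gap: 94.2
finger_force: 0.0
1765 [ 493.36966818 -267.69279521   83.37142232] ((493.5422668457031, -268.20257568359375), 23.352352142333984)
t 2.6 pos [ 491.4 -268.   205.3] rot [-3.141 -0.     1.573] -> shift [  0.2   0.2 179.3] rv [-0.    -0.     0.002]
```

View pics/w1.png

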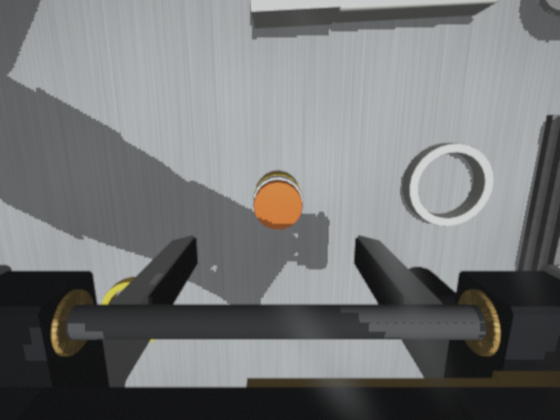

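The wrist view shows the orange lid at (278,203), centred between the open fingers, with nothing in the descent path.

```bash
echo '0,1.2,179,0,0,0
0,1.2,179,0,0,0
0,1.2,179,0,0,0
0,1.2,179,0,0,0
0,1.2,179,0,0,0' > mv.in && python3 nudge.py mv.in
for i in 1 2; do echo '0,0,0,0,0,0
0,0,0,0,0,0
0,0,0,0,0,0
0,0,0,0,0,0' > mv.in && python3 nudge.py mv.in 40 45; done
```

```text
clock: 3.1
eef_pos: [490.7, -266.8, 22.7]
eef_rot: [-3.136, -0.004, 1.574]
wrist_force: [-0.9, 0.8, -0.2]
finger_gap: 93.7
finger_force: 0.0
clock: 3.5
eef_pos: [493.2, -268.4, 27.7]
eef_rot: [3.14, 0.001, 1.571]
wrist_force: [0.4, -0.7, -1.3]
finger_gap: 65.4
finger_force: 0.0
clock: 3.9
eef_pos: [493.0, -268.1, 26.9]
eef_rot: [3.141, 0.0, 1.571]
wrist_force: [0.1, 0.7, 4.8]
finger_gap: 51.1
finger_force: 45.0
```

```bash
echo '0,0,-30,0,0,0
0,0,-80,0,0,0
0,0,-120,0,0,0
0,0,-120,0,0,0' > mv.in && python3 nudge.py mv.in
echo '40,20,0,0,0,0
86,46,0,0,0,0
130,70,0,0,0,0
174,94,0,0,0,0
210,114,0,0,0,0' > mv.in && python3 nudge.py mv.in
echo '30,15,0,0,0,0
52,25.6,0,0,0,0
52,25.6,0,0,0,0
52,25.6,0,0,0,0' > mv.in && python3 nudge.py mv.in
python3 - <<'E'
from h import *
im,d,K,C=cam("wrist"); cv2.imwrite("pics/w2.png",im[...,::-1])
s=manip.read_state();print(s["wrist_force"],s["finger_force"],s["finger_gap"])
P=cloud(d,K,C);z=P[...,2]
np.savez("w2.npz",P=P,im=im)
hsv=cv2.cvtColor(im,cv2.COLOR_RGB2HSV)
m=(hsv[...,0]<16)&(hsv[...,1]>130)&(z>200)
q=P[m];print("lid",len(q),q.mean(0),q[:,2].max(),cv2.minEnclosingCircle(q[:,:2].astype(np.float32)))
m=(z>57)&(z<64);q=P[m];print("pan",len(q),q.mean(0),cv2.minEnclosingCircle(q[:,:2].astype(np.float32)))
go(632.6,-6.2,88,np.pi/2)
E
```

```text
clock: 4.3
eef_pos: [494.4, -269.1, 151.6]
eef_rot: [3.135, 0.004, 1.571]
wrist_force: [0.6, 0.2, -2.6]
finger_gap: 51.5
finger_force: 45.0
clock: 4.8
eef_pos: [606.8, -55.7, 144.8]
eef_rot: [-3.139, -0.0, 1.571]
wrist_force: [0.1, -0.1, -1.9]
finger_gap: 51.3
finger_force: 45.0
clock: 5.2
eef_pos: [631.7, -6.0, 144.9]
eef_rot: [-3.139, 0.0, 1.572]
wrist_force: [-0.1, 0.2, -3.4]
finger_gap: 51.6
finger_force: 45.0
[-0.69345386 -0.79387204 -3.44477221] 44.999257922172546 51.537383067859466
lid 5361 [631.69455687   1.86839136 202.57776005] 322.49621808164466 ((630.1994018554688, 16.356491088867188), 45.699195861816406)
pan 9960 [648.776334    15.67125016  58.67960224] ((709.8840942382812, 13.019331932067871), 139.1120147705078)
t 5.25 pos [631.7  -6.6 145.2] rot [-3.14   0.     1.571] -> shift [ 0.4  1.  57.2] rv [-0.002  0.    -0.   ]
```

View pics/w2.png

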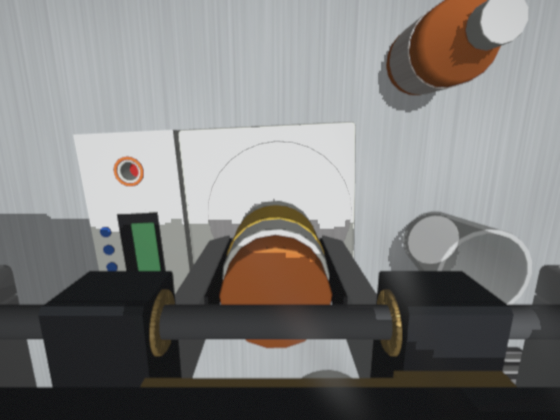

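The wrist view shows the jar upright in the grip over the pan (pan rim arc about (280,150), ring at (129,171)), with the beaker and bottle clear of the fingers.

```bash
python3 - <<'E'
from h import *
f=np.load("w2.npz");P=f["P"];hsv=cv2.cvtColor(f["im"],cv2.COLOR_RGB2HSV)[140:205,95:165];p=P[140:205,95:165]
m=(hsv[...,0]<18)&(hsv[...,1]>110)&(abs(p[...,2]-50)<4);q=p[m];print(len(q),q.mean(0),cv2.minAreaRect(q[:,:2].astype(np.float32)))
E
echo '0.2,0.5,35,0,0,0
0.4,1,54,0,0,0
0.4,1,54,0,0,0
0.4,1,54,0,0,0' > mv.in && python3 nudge.py mv.in
echo '0,0,3,0,0,0
0,0,5,0,0,0
0,0,7,0,0,0
0,0,9,0,0,0
0,0,9,0,0,0' > mv.in && python3 nudge.py mv.in
```

```text
215 [505.08138415  30.48731674  49.9651518 ] ((505.044921875, 30.078899383544922), (24.237815856933594, 24.160316467285156), 16.911073684692383)
clock: 5.65
eef_pos: [633.2, -6.5, 93.0]
eef_rot: [3.142, 0.0, 1.57]
wrist_force: [0.5, 0.5, -1.6]
finger_gap: 51.6
finger_force: 45.0
clock: 6.15
eef_pos: [633.6, -5.8, 84.0]
eef_rot: [3.141, 0.0, 1.571]
wrist_force: [-1.7, -2.0, 5.2]
finger_gap: 51.5
finger_force: 45.0
```

```bash
echo '0,0,2,0,0,0
0,0,4,0,0,0
0,0,5,0,0,0
0,0,5,0,0,0
0,0,5,0,0,0' > mv.in && python3 nudge.py mv.in
echo '0,0,1,0,0,0
0,0,2,0,0,0
0,0,2,0,0,0
0,0,2,0,0,0' > mv.in && python3 nudge.py mv.in
```

```text
clock: 6.65
eef_pos: [633.6, -5.7, 79.4]
eef_rot: [3.141, 0.0, 1.571]
wrist_force: [-2.5, -0.9, 8.6]
finger_gap: 51.6
finger_force: 45.0
clock: 7.05
eef_pos: [633.7, -5.7, 78.9]
eef_rot: [3.14, 0.0, 1.571]
wrist_force: [-10.0, -0.8, 20.9]
finger_gap: 51.4
finger_force: 45.0
```

```bash
echo '0,0,-3,0,0,0
0,0,-6,0,0,0
0,0,-8,0,0,0
0,0,-8,0,0,0' > mv.in && python3 nudge.py mv.in
echo '0,0,0,0,0,0
0,0,0,0,0,0
0,0,0,0,0,0
0,0,0,0,0,0
0,0,0,0,0,0' > mv.in && python3 nudge.py mv.in 94
echo '0,0,0,0,0,0
0,0,0,0,0,0' > mv.in && python3 nudge.py mv.in
```

```text
clock: 7.45
eef_pos: [633.6, -5.8, 85.1]
eef_rot: [3.141, 0.0, 1.571]
wrist_force: [-0.3, -1.4, 3.4]
finger_gap: 51.6
finger_force: 45.0
clock: 7.95
eef_pos: [633.3, -5.6, 84.3]
eef_rot: [-3.141, -0.0, 1.571]
wrist_force: [-0.8, 0.1, 0.0]
finger_gap: 88.3
finger_force: 0.0
clock: 8.15
eef_pos: [633.3, -5.6, 84.4]
eef_rot: [-3.142, -0.0, 1.571]
wrist_force: [0.7, 0.4, -0.2]
finger_gap: 93.8
finger_force: 0.0
```

```bash
echo '0,0,-40,0,0,0
0,0,-90,0,0,0
0,0,-120,0,0,0
0,0,-120,0,0,0' > mv.in && python3 nudge.py mv.in
echo '35,-130,0,0,0,0
35,-130,0,0,0,0
35,-130,0,0,0,0
35,-130,0,0,0,0
35,-130,0,0,0,0' > mv.in && python3 nudge.py mv.in
cat > hole.py <<'E'
from h import *
import sys
im,d,K,C=cam("wrist"); cv2.imwrite(sys.argv[1],im[...,::-1])
P=cloud(d,K,C);hsv=cv2.cvtColor(im,cv2.COLOR_RGB2HSV)
m=(hsv[...,0]<18)&(hsv[...,1]>110)&(abs(P[...,2]-50)<5)&(np.hypot(P[...,0]-503,P[...,1]-30)<25)
q=P[m];print("ring",len(q),q.mean(0),cv2.minAreaRect(q[:,:2].astype(np.float32)))
c=np.array(np.nonzero(m)[::-1]).T.astype(np.float32);e=cv2.minEnclosingCircle(c);print("px",e,plane(K,C,e[0],50))
T=np.load("top0.npz");uv=np.mgrid[245:262,216:234].reshape(2,-1).T
h=cv2.cvtColor(T["im"],cv2.COLOR_RGB2HSV)[uv[:,1],uv[:,0]];u=uv[(h[:,1]>70)&((h[:,0]<20)|(h[:,0]>170))]
e=cv2.minEnclosingCircle(u.astype(np.float32));print("top",len(u),e,plane(T["K"],T["C"],e[0],50))
E
python3 hole.py pics/w3.png
```

```text
clock: 8.55
eef_pos: [634.8, -5.7, 209.6]
eef_rot: [3.134, 0.001, 1.571]
wrist_force: [0.4, -0.7, -0.9]
finger_gap: 93.8
finger_force: 0.0
clock: 9.05
eef_pos: [503.2, 29.5, 204.3]
eef_rot: [3.141, 0.0, 1.571]
wrist_force: [0.3, -0.4, -0.3]
finger_gap: 93.9
finger_force: 0.0
ring 118 [504.64261689  30.80115987  49.89236596] ((504.7147216796875, 29.950435638427734), (23.508331298828125, 24.203760147094727), 1.2240012884140015)
px ((276.8541564941406, 197.7083282470703), 11.470259666442871) [[504.58892072  30.47623029  50.        ]]
top 44 ((253.1666717529297, 224.8333282470703), 4.249283313751221) [[502.53262092  30.61667125  50.        ]]
```

View pics/w3.png

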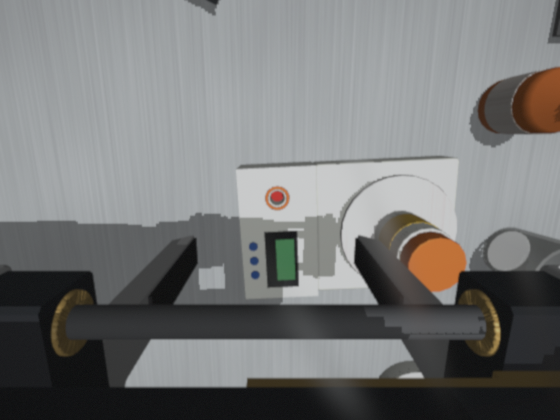

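The jar stands on the pan (lid at (435,262)) and the ring is at (277,198). On to the stylus.

```bash
echo '248,-76,0,0,0,0
248,-76,0,0,0,0
248,-76,0,0,0,0
248,-76,0,0,0,0
248,-76,0,0,0,0' > mv.in && python3 nudge.py mv.in
echo '10,-3,0,0,0,0
10,-3,0,0,0,0
10,-3,0,0,0,0' > mv.in && python3 nudge.py mv.in
cat > sty.py <<'E'
from h import *
import sys
im,d,K,C=cam("wrist"); cv2.imwrite(sys.argv[1],im[...,::-1])
P=cloud(d,K,C);hsv=cv2.cvtColor(im,cv2.COLOR_RGB2HSV)
z=P[...,2];near=np.hypot(P[...,0]-427,P[...,1]-278)<60
m=(z>119)&(z<131)&near;q=P[m];r=cv2.minAreaRect(q[:,:2].astype(np.float32));print("end",len(q),q.mean(0),r)
cs=max(cv2.findContours(m.astype(np.uint8),0,1)[0],key=cv2.contourArea)[:,0].astype(float)
e=plane(K,C,cs,125)[:,:2].astype(np.float32);print(cv2.minAreaRect(e))
m=(z>40)&(z<50)&near;q=P[m];print("block",len(q),q.mean(0),cv2.minAreaRect(q[:,:2].astype(np.float32)))
E
python3 sty.py pics/w4.png; python3 -c "
from h import *
go(427.2,278,95-18.8)"
```

```text
clock: 9.6
eef_pos: [430.0, 270.3, 203.9]
eef_rot: [-3.141, 0.0, 1.57]
wrist_force: [1.2, 0.7, -0.3]
finger_gap: 94.0
finger_force: 0.0
clock: 9.9
eef_pos: [427.8, 277.6, 204.0]
eef_rot: [-3.141, 0.001, 1.57]
wrist_force: [0.3, -0.0, -0.5]
finger_gap: 94.2
finger_force: 0.0
end 364 [428.92097088 280.01804214 122.98596215] ((428.9959716796875, 279.3424377441406), (16.493389129638672, 16.166048049926758), 72.50591278076172)
((428.9075622558594, 280.4214782714844), (16.24374008178711, 16.03824234008789), 71.12379455566406)
block 3404 [429.16631207 282.59047487  43.49501221] ((428.9616394042969, 278.94525146484375), (80.37156677246094, 59.97474670410156), 65.32530212402344)
t 9.95 pos [427.8 277.2 204.1] rot [-3.141  0.     1.569] -> shift [  0.8  -0.6 127.9] rv [-0.  0. -0.]
```

View pics/w4.png

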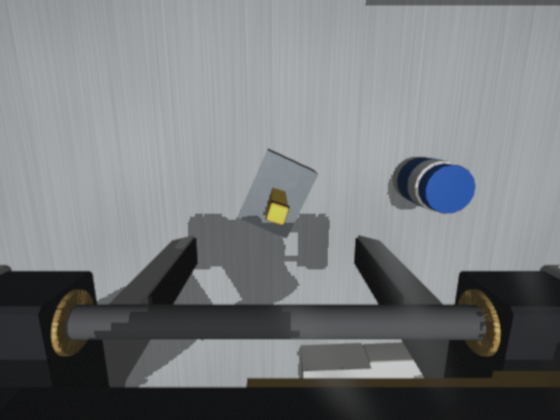

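The wrist view shows the yellow handle end at (278,213), standing at the block's centre with its flats turned about 72°. The blue jar is well clear of it.

```bash
echo '1.6,0.4,30,0,0,0.15
1.6,0.4,60,0,0,0.3
1.6,0.4,60,0,0,0.314
1.6,0.4,60,0,0,0.314' > mv.in && python3 nudge.py mv.in 60
echo '0,0,40,0,0,0
0,0,73,0,0,0
0,0,73,0,0,0
0,0,73,0,0,0' > mv.in && python3 nudge.py mv.in
echo '0,0,0,0,0,0
0,0,0,0,0,0
0,0,0,0,0,0
0,0,0,0,0,0
0,0,0,0,0,0' > mv.in && python3 nudge.py mv.in 8 40
echo '0,0,0,0,0,0
0,0,0,0,0,0
0,0,0,0,0,0' > mv.in && python3 nudge.py mv.in
```

```text
clock: 10.35
eef_pos: [428.1, 279.2, 145.2]
eef_rot: [-3.142, 0.0, 1.259]
wrist_force: [-0.8, -0.0, -0.1]
finger_gap: 65.5
finger_force: 0.0
clock: 10.75
eef_pos: [428.5, 280.2, 73.4]
eef_rot: [3.14, -0.001, 1.258]
wrist_force: [-0.4, 0.1, 0.8]
finger_gap: 59.6
finger_force: 0.0
clock: 11.25
eef_pos: [427.5, 280.0, 71.7]
eef_rot: [3.141, -0.0, 1.257]
wrist_force: [0.5, -0.5, 0.1]
finger_gap: 23.3
finger_force: 0.0
clock: 11.55
eef_pos: [427.5, 280.0, 71.5]
eef_rot: [3.141, -0.0, 1.257]
wrist_force: [0.4, -1.3, 1.0]
finger_gap: 15.9
finger_force: 40.0
```

```bash
echo '0,0,-20,0,0,0
0,0,-60,0,0,0
0,0,-90,0,0,0
0,0,-90,0,0,0
0,0,-90,0,0,0' > mv.in && python3 nudge.py mv.in
python3 -c "
from h import *
go(503.5,30.8,160,1.257)"
```

```text
clock: 12.05
eef_pos: [427.3, 280.0, 161.3]
eef_rot: [3.141, -0.0, 1.257]
wrist_force: [-1.2, -0.8, -0.7]
finger_gap: 16.2
finger_force: 40.0
t 12.05 pos [427.3 280.  161.3] rot [ 3.141 -0.     1.257] -> shift [-213.5  149.4    1.3] rv [ 0. -0. -0.]
```

```bash
echo '-40,28,0,0,0,0
-80,56,0,0,0,0
-120,84,0,0,0,0
-160,112,0,0,0,0
-200,140,0,0,0,0' > mv.in && python3 nudge.py mv.in
echo '-13.5,9.4,0,0,0,0
-13.5,9.4,0,0,0,0
-13.5,9.4,20,0,0,0
-13.5,9.4,30,0,0,0
-13.5,9.4,30,0,0,0' > mv.in && python3 nudge.py mv.in
python3 - <<'E'
from h import *
p=manip.read_state()["eef_pos"];print(p)
o=[]
for n in("wrist","scene"):
    im,d,K,C=cam(n);np.savez(n+"5.npz",im=im,d=d,K=K,C=C)
    M=np.linalg.inv(C)
    for q in([p[0],p[1],p[2]-66.5],[503.5,30.8,50]):
        c=M[:3,:3]@q+M[:3,3];uv=K@c;uv=(uv[:2]/uv[2]);print(n,uv)
    u,v=uv.astype(int);w,h=(100,130) if n=="wrist" else (60,78)
    v0,u0=max(v-h//2,0),max(u-w//2,0);v0=min(v0,420-h);c=im[v0:v0+h,u0:u0+w];print(n,"origin",u0,v0,"scale",520/h);o.append(cv2.resize(c,(400,520),interpolation=cv2.INTER_CUBIC))
cv2.imwrite("pics/w5.png",np.hstack(o)[...,::-1])
E
```

```text
clock: 12.55
eef_pos: [498.4, 44.6, 160.0]
eef_rot: [-3.139, 0.001, 1.257]
wrist_force: [0.7, 0.7, 0.5]
finger_gap: 16.0
finger_force: 40.0
clock: 13.05
eef_pos: [502.4, 31.6, 129.6]
eef_rot: [-3.138, 0.001, 1.258]
wrist_force: [-0.7, -0.0, -0.6]
finger_gap: 15.8
finger_force: 40.0
[502.39080637  31.62143097 129.57317698]
wrist [275.76199211 220.68234801]
wrist [277.38490988 216.97902984]
wrist origin 227 151 scale 4.0
scene [329.88948714 219.88448791]
scene [328.95036368 223.64585338]
scene origin 298 184 scale 6.666666666666667
```

View pics/w5.png

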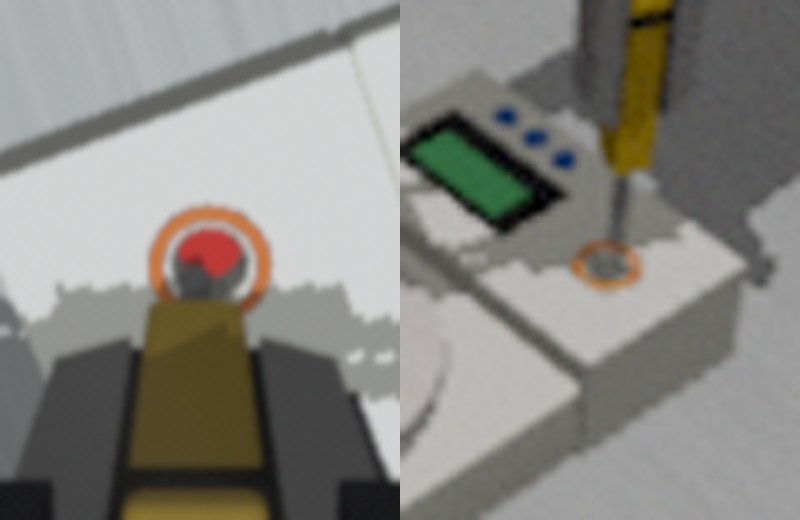

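The wrist crop shows the shaft slightly left of the ring's centre, and the scene crop shows the tip at (620,238) against the ring at (607,265). The offset is a few mm, so I'll measure it with depth in the wrist and scene views.

```bash
python3 - <<'E'
from h import *
s=manip.read_state();p=s["eef_pos"];print(p)
Rm=R.from_euler('xyz',s["eef_rot"])
o=[]
for n in("wrist","scene"):
    im,d,K,C=cam(n);P=cloud(d,K,C);hsv=cv2.cvtColor(im,cv2.COLOR_RGB2HSV);z=P[...,2]
    near=np.hypot(P[...,0]-p[0],P[...,1]-p[1])<14
    m=near&(z>66)&(z<99)
    for lo in range(60,130,6):
        q=P[near&(z>lo)&(z<lo+6)]
        if len(q)>2: print(n,lo,len(q),"rel TCP tool:",Rm.inv().apply(q.mean(0)-p).round(1),q.mean(0).round(1))
    w=np.hypot(P[...,0]-503.5,P[...,1]-30.5)<20
    q=P[w&(hsv[...,0]<18)&(hsv[...,1]>110)&(abs(z-50)<4)];r=cv2.minEnclosingCircle(q[:,:2].astype(np.float32));print("ring",len(q),r,Rm.inv().apply(np.r_[r[0],50]-p).round(1))
    u,v=((K@(np.linalg.inv(C)[:3]@[503.5,30.8,50,1]));
    break
E
python3 - <<'E'
from h import *
im,d,K,C=cam("wrist")
c=im[180:250,235:325];cv2.imwrite("pics/w6.png",cv2.resize(c,None,fx=8,fy=8,interpolation=cv2.INTER_CUBIC)[...,::-1])
E
```

```text
File "<stdin>", line 14
    u,v=((K@(np.linalg.inv(C)[:3]@[503.5,30.8,50,1]));
                                                     ^
SyntaxError: invalid syntax
```

View pics/w6.png

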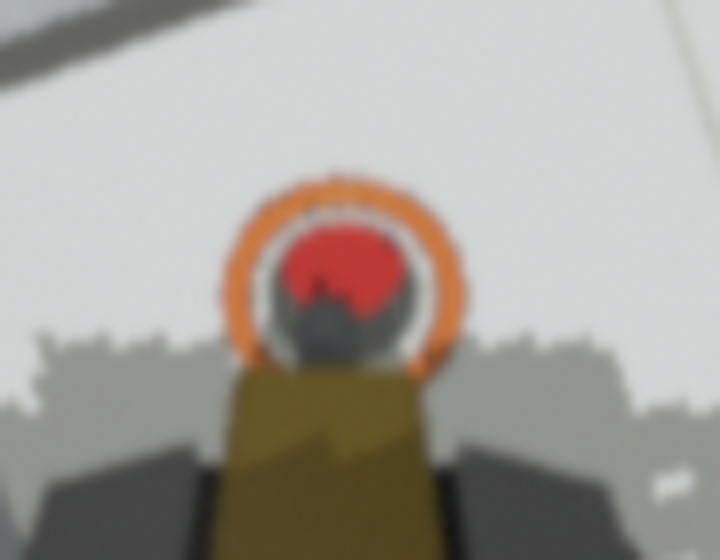

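The shaft tip shows at crop (326,304) and the ring centre at about (345,296), i.e. wrist pixels (275.8,218) and (278.1,217).

```bash
python3 - <<'E'
from h import *
s=manip.read_state();p=s["eef_pos"];Rm=R.from_euler('xyz',s["eef_rot"])
im,d,K,C=cam("wrist");P=cloud(d,K,C);z=P[...,2]
a=plane(K,C,[275.75,218.1],p[2]-66.5)[0];b=plane(K,C,[278.1,217.0],50)[0]
print(p,a,b,"tool shift",Rm.inv().apply(b-a))
near=np.hypot(P[...,0]-p[0],P[...,1]-p[1])<12
for lo in range(56,126,7):
    q=P[near&(z>lo)&(z<lo+7)]
    if len(q)>2: print(lo,len(q),"tool",Rm.inv().apply(q.mean(0)-p).round(1))
E
```

```text
[503.68510612  31.29059177 131.87196264] [504.59876967  33.30903575  65.37196264] [505.50551669  29.6690594   50.        ] tool shift [-3.18498881  1.97922704 15.37229196]
63 15 tool [ 1.9 -0.1 64.3]
70 17 tool [ 1.9  0.1 58.5]
77 23 tool [ 1.9  0.1 51.4]
84 11 tool [ 2.3 -0.1 45.4]
105 53 tool [ 7.5  0.  22.7]
112 83 tool [ 7.5  0.  16.4]
119 87 tool [7.5 0.2 9.4]
```

```bash
echo '-1.5,1.8,0,0,0,0
-1.5,1.8,6,0,0,0
-1.5,1.8,14,0,0,0
-1.5,1.8,14,0,0,0
-1.5,1.8,14,0,0,0' > mv.in && python3 nudge.py mv.in
python3 - <<'E'
from h import *
o=[]
for n,(u0,u1,v0,v1) in(("wrist",(235,325,180,270)),("scene",(290,370,184,264))):
    im=cam(n)[0];o.append(cv2.resize(im[v0:v1,u0:u1],(400,400),interpolation=cv2.INTER_CUBIC))
cv2.imwrite("pics/w7.png",np.hstack(o)[...,::-1])
E
```

```text
clock: 13.75
eef_pos: [504.7, 28.8, 117.1]
eef_rot: [-3.141, 0.0, 1.257]
wrist_force: [0.1, 0.3, -1.0]
finger_gap: 15.9
finger_force: 40.0
```

View pics/w7.png

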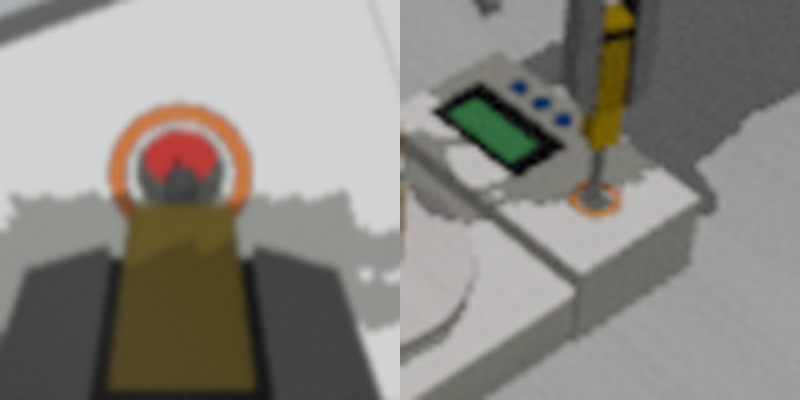

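Both views show the shaft centred in the ring at the mouth: wrist crop (180,175), scene crop (595,197). Going in.

```bash
echo '0,0,5,0,0,0
0,0,10,0,0,0
0,0,15,0,0,0
0,0,15,0,0,0' > mv.in && python3 nudge.py mv.in
echo '0,0,2,0,0,0
0,0,4,0,0,0
0,0,6,0,0,0
0,0,8,0,0,0
0,0,8,0,0,0' > mv.in && python3 nudge.py mv.in
echo '0,0,1,0,0,0
0,0,2,0,0,0
0,0,2,0,0,0
0,0,2,0,0,0' > mv.in && python3 nudge.py mv.in
```

```text
clock: 14.25
eef_pos: [504.4, 28.8, 101.6]
eef_rot: [-3.14, 0.0, 1.257]
wrist_force: [1.3, -0.4, -0.3]
finger_gap: 15.7
finger_force: 40.0
clock: 14.75
eef_pos: [505.0, 28.8, 94.5]
eef_rot: [3.141, -0.0, 1.257]
wrist_force: [-0.7, -0.2, 1.5]
finger_gap: 15.8
finger_force: 40.0
clock: 15.15
eef_pos: [505.1, 28.8, 93.2]
eef_rot: [3.141, -0.0, 1.257]
wrist_force: [-2.7, -0.4, 10.2]
finger_gap: 16.0
finger_force: 40.0
```

```bash
echo '0,0,0.5,0,0,0
0,0,0.5,0,0,0
0,0,0.5,0,0,0
0,0,0.5,0,0,0
0,0,0.5,0,0,0' > mv.in && python3 nudge.py mv.in
python3 - <<'E'
from h import *
im,d,K,C=cam("top");P=cloud(d,K,C)
cv2.imwrite("pics/s8.png",cv2.resize(np.hstack([cam("scene")[0][130:330,200:440]]),None,fx=3,fy=3)[...,::-1])
m=(np.hypot(P[...,0]-633,P[...,1]+6)<61);z=P[...,2][m];print("pan z",np.median(z[(z>45)&(z<70)]),"jar top",np.median(z[(z>130)&(z<160)]),manip.read_state()["wrist_force"])
E
```

```text
clock: 15.65
eef_pos: [505.1, 28.8, 93.0]
eef_rot: [3.141, -0.0, 1.257]
wrist_force: [-4.9, -0.4, 12.8]
finger_gap: 15.9
finger_force: 40.0
pan z 60.50397275242187 jar top 145.11597073057646 [-4.15134716  0.12954203 14.15051387]
```

View pics/s8.png

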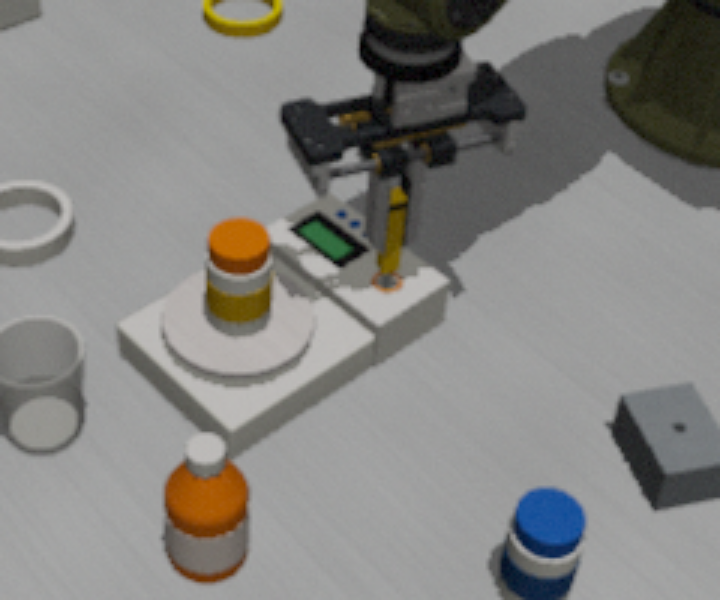

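The jar stands upright on the raised pan (240,270), and the stylus is in the ringed hole (388,282), pushing with about 13 N against the button's stop. The bystanders in view are where they were.

```bash
python3 -c "
from cell import manip
print(manip.sign_off())"
```

```text
the job is handed in; nothing more can be done
None
```

I handed the job in at about 16 s: the jar was pressed down at about 21 N and released, and it stands on the raised pan; the gripped stylus pushes the red button at about 13 N, well above the 4.2 N it needs to go fully down.

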